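# Hold a radio module down on a tilted programming stand

## Task

Pick up the tinplate-screened radio module and put it, lid up and brass coax jack uphill, between the locating posts of the tilted programming stand: match its tilt to the stage by feel and press it down flush, so that all four spring probes are pushed in and the module sits on all four white stop pads. Hold it pressed there without a break for three seconds of programming, and finish while still holding it pressed flush: it must not be let go. Press firmly but do not force it, leave the stand at its clamped angle and do not disturb the flux bottle, solder spool or tape roll.

Things in the scene. Friction and masses are not known exactly. Their poses are not given: they have to be found in the camera images.
- module: Loose radio module, about 0.12 kg: green board 104 x 50 x 2 mm under a bright tinplate can 76 x 50 mm (as wide as the board), 15.5 mm thick in all. Grip it across the 50 mm by the can's long sides. Origin: centre of its underside; x along its length to the brass coax jack (black pin header at the other end); z up, out of the lid. Starts flat on the worktop, jack end away from the robot.
- jack_end (a point): On the module's underside, middle of the short edge at the coax-jack end: 52 mm along module x from its origin.
- stand: Blue programming stand fixed to the bench, base 110 x 136 mm. Origin: centre of its underside; x level, away from the robot, z up. Two cheeks carry the tilting aluminium stage (plate 132 x 90 x 8 mm) on a level pivot along stand y, 66 mm above the worktop; black clamp knobs reach 73 mm to either side.
- nest (a point): Centre of the seat on the tilted stage, in the plane of the tops of the four white stop pads, 24 mm square out from the pivot and 8 mm above the stage plate. x points up the slope (away from the robot), z square out of the stage, y level to the left. A seated module has its origin here and its axes parallel to these. Stop pads: 9 mm across, at x = +-45, y = +-16.5 mm.
- side_post (a point): Tip of the upper left one of four steel side posts at x = +-40, y = +-32 mm in the nest's frame. They leave 3 mm clearance at each long side of a seated module; between x = -35 and +35 mm the sides are free for fingers. All posts are 8 mm across; the tapered tip begins 3 mm and ends 8.5 mm above the pad plane.
- end_post (a point): Tip of the upper left one of four end posts, like the side posts, at x = +-59.5, y = +-14 mm in the nest's frame; 3.5 mm clearance at each end of a seated module.
- stage_top (a point): Middle of the upper edge of the stage plate, on its top face; it stays put unless the clamped stage is turned.
- stage (a joint): Tilt of the stage from level, rad, higher at the side away from the robot; clamped by strong friction at 0.22 to 0.50 (13 to 29 degrees), different every time.
- probe_1 (a joint): Travel of the lower left of four brass spring probes (4.4 mm across, at x = +-30, y = +-15 mm in the nest's frame, 5 mm proud of the pads when free), m: 0 free, 0.005 when the module sits on the stop pads. Each probe starts to yield at 0.3 N and needs 1.8 N at 5 mm (all four: 7.2 N).
- probe_2 (a joint): Travel of the lower right spring probe, as probe_1.
- probe_3 (a joint): Travel of the upper left spring probe, as probe_1.
- probe_4 (a joint): Travel of the upper right spring probe, as probe_1.
- flux_bottle: Bystander: bottle with a red cap and needle, 42 mm across, 125 mm tall, standing. Origin: centre of its underside.
- solder_spool: Bystander: blue and white solder spool, 60 mm across, 31 mm tall, lying flat. Origin: centre of its underside.
- tape_roll: Bystander: yellow tape roll, 56 mm across, 18 mm tall, lying flat. Origin: centre of its underside.

How it is judged:
By the outcome, as a careful person would: the job done as asked, in the order asked, and still so for the second after the job is handed in, while the arm keeps its last pose, push and grip.
It also fails if it takes over 48 s, if anything falls off the work surface, if the arm or the gripper's body presses on something with over 40 N, if the wrist force passes 120 N, or if a joint passes its speed limit or range.

## Robot

A 6-joint arm with a two-finger parallel gripper is mounted at the origin on a cart in front of the work surface, level with it; the furniture and walls round the work are solid. World frame = base frame: x ahead of the robot, y to its left, z up, the work surface at z = 0. Lengths are in m, angles in rad, forces in N, time in s.
With the tool pointing down it reaches from about 0.35 to 0.775 m from the base axis. Payload 5.5 kg.
Tool frame: the origin (TCP) lies between the finger pads; the fingertips stand 19 mm ahead of it and the grasp point (between the pads) is the TCP; z points along the fingers, y is the line along which they close (so a half turn about z gives the same grasp; the last joint's range is limited). The gripper opens to 85 mm and grips with 20 to 120 N. Pads are 22 mm wide; open, the fingers measure 114 mm over their backs; the gripper's body (76 mm by 85 mm) begins 54 mm behind the grasp point. The pads swing forward as they close: fully open they stand 13 mm farther back than shut.
Start: joints at [-0.809, 0.313, 0.046, 1.304, 0, 1.431], TCP at [0.451, -0.357, 0.25] pointing down, gripper open.
Joint ranges: [-2.76, 2.76], [-0.86, 1.69], [-1.03, 1.26], [-2.2, 2.34], [-1.47, 1.5], [-3.14, 3.14]. Speed limits (rad/s): [2.57, 2.57, 3.14, 3.14, 3.14, 3.14].

## Interface

Orientations are given as a unit quaternion [w, x, y, z].
In Python, from workcell import env gives the robot as it stands.
- The arm moves only by the tool carry_out, never from a script. Its argument "increments" is a list that holds one entry, the list of rows, each a list of 6 numbers: the shift along the tool's x, y, z each as a share of 50 cm, from -1 to 1, then the turn, a rotation vector about the tool's x, y, z each as a share of 2 pi rad, from -1 to 1. In form: [[[x, y, z, ax, ay, az], ...]]. A call has 1 to 5 rows; each row is the pose to reach, as a shift and turn from the pose commanded when the call began, along the tool's axes at that moment, turning the shorter way round; what a row does not reach only later rows make up. A row lasts 1/8 s, in which the tool goes at most 62.5 mm and 10.7 degrees, less where a joint would pass 70% of its speed; a pose out of reach is approached as far as the arm can. A call with a number of a shift or a turn outside -1 to 1 is refused whole. A call with a gripper value outside its range is refused whole. "jaw" is the closure, from 0 (fully open) to 1 (shut), set as the call begins (left out, the last holds). The fingers move at their own pace and stop on an object; "squeeze" is the grip in N (left out, the last holds). Time passes only in rows, so rows that repeat a pose let the fingers close. It gives the time, the measured TCP pose, the force, the opening and the grip force at its end, in the units of the state.
- env.get_state(): the state, without advancing time (a new reading comes with each control period).
- env.read_camera(name): name is "scene" or "top" or "wrist"; returns a dict with "frame" (480x640x3 uint8, blue, green, red), "z_map" (480x640 float32, m along the optical axis (not along the pixel's ray), 0 where there is no reading), "intrinsics" (3x3 intrinsics, pixels), "k1" (the pictures are not rectified: a ray, as slopes to the right and down, at radius r is drawn at 1 + k1 r^2 times it, then the intrinsics apply), "R" (3x3) and "t" (3): a world point X has camera coordinates R X + t; the wrist camera has in their place "T_tool_cam" (4x4, takes a point from camera to tool coordinates, whose origin is the TCP and whose axes are the flange's). Camera axes: x right, y down, z forward; pixel columns grow to the right and rows downward; lengths in m; the calibration is good to about 2 mm. A picture is of the moment at which its call begins: read the wrist's pose just before it.
- env.hand_in(): hands the job in; it is judged then, once.
Trained networks look in the newest picture that a camera, given by its name, has taken for a name from the list of things; names that differ only in an ending like _2 or _b are one class to them, and where a whole thing is asked for, a point or a joint stands for the part that bears it (a point fixed in the world has none). Each returns a list of dicts, best first, with "score" (0 to 1); they miss things now and then, are a little off and sometimes report something else, mostly with a low value. They report only what shows in the picture. A call takes as long as a camera call.
- env.find_in(camera, name): "position" ([x, y, z] in m, in world coordinates, good to about 4 mm: the middle of the surface that is visible of it).
The state is a dict: "clock": time; "joint_pos": joint angles; "qvel": joint speeds; "tau": joint torques, N m; "tcp_pos": TCP position; "orientation": TCP orientation; "wrist_force": force on the tool from outside, world axes, zero at the start; "ft_torque": the same for the moment, N m; "finger_gap": finger opening in m; "grip_force": force on a finger pad.
Only numpy, scipy, OpenCV 4.12 (cv2) and the standard library are available. Lean on these libraries where they do the work, as an engineer would, in place of code of your own. Each camera call takes 0.05 s, during which the arm holds its last target. There are 200 camera calls.

## Working session

There is one attempt and no reset: what is moved stays moved. The work goes in short steps, Python scripts to look and compute and a tool call to move; the robot and the scene stay as the last step left them, time stands still between calls to the robot, and variables do not carry over. Pictures are saved under pics/ and viewed, at most 10 in all, crops included, and the job is handed in when it is done.

Besides the shell and the picture viewer there is one more tool, called after "Emit:" in YAML: its name, and indented under it one key for each argument. carry_out: Moves the arm, as the interface text tells. Its arguments: {"type":"object","properties":{"increments":{"type":"array","items":{"type":"array","items":{"type":"array","items":{"type":"number","minimum":-1,"maximum":1}}}},"jaw":{"type":"number"},"squeeze":{"type":"number"}},"required":["increments"]}

```bash
mkdir -p pics; ls; cat > h.py <<'E'
import numpy as np, cv2
from scipy.spatial.transform import Rotation as Ro
from workcell import env
def q2R(q): return Ro.from_quat([q[1],q[2],q[3],q[0]]).as_matrix()
def cam(name):
    s=env.get_state(); c=env.read_camera(name)
    if name=='wrist':
        T=np.array(c['T_tool_cam']); Rt=q2R(s['orientation'])
        c['Rw']=Rt@T[:3,:3]; c['tw']=Rt@T[:3,3]+np.array(s['tcp_pos'])
    else:
        R=np.array(c['R']); c['Rw']=R.T; c['tw']=-R.T@np.array(c['t'])
    return c
def cloud(c):
    K=np.array(c['intrinsics']); z=c['z_map']; h,w=z.shape
    u,v=np.meshgrid(np.arange(w),np.arange(h))
    x=(u-K[0,2])/K[0,0]; y=(v-K[1,2])/K[1,1]; a,b=x.copy(),y.copy()
    for _ in range(8):
        f=1+c['k1']*(a*a+b*b); a=x/f; b=y/f
    P=np.stack([a*z,b*z,z],-1)@c['Rw'].T+c['tw']
    P[z<=0]=np.nan
    return P
def move(pos,R,s=None):
    """row to reach pos,R from the current commanded ~ measured pose"""
    s=s or env.get_state(); Rt=q2R(s['orientation'])
    d=Rt.T@(np.array(pos)-s['tcp_pos'])/0.5
    a=Ro.from_matrix(Rt.T@R).as_rotvec()/(2*np.pi)
    return np.round(np.r_[d,a],4)
E
python3 - <<'E'
from h import *
s=env.get_state(); print({k:np.round(v,3) for k,v in s.items()})
for n in('scene','top'):
    c=cam(n); cv2.imwrite(f'pics/{n}0.png',c['frame']); P=cloud(c); np.save(f'{n}.npy',P)
    print(n,c['tw'].round(3),c['k1'])
    for o in('module','jack_end','stand','nest','side_post','end_post','stage_top','stage','probe_1','flux_bottle','solder_spool','tape_roll'):
        print(o,[(np.round(d['position'],3),round(d['score'],2)) for d in env.find_in(n,o)[:5]])
E
```

```text
pics
{'clock': np.float64(0.0), 'joint_pos': array([-0.809,  0.314,  0.045,  1.304,  0.   ,  1.431]), 'qvel': array([-0.   ,  0.   ,  0.   , -0.001, -0.001, -0.001]), 'tau': array([ 2.0000e-03, -4.8063e+01,  2.9853e+01,  1.9000e-02, -0.0000e+00,
       -0.0000e+00]), 'tcp_pos': array([ 0.451, -0.356,  0.249]), 'orientation': array([-0.001,  0.9  ,  0.436, -0.   ]), 'wrist_force': array([-0.609,  0.176,  0.157]), 'ft_torque': array([-0.02 , -0.004,  0.014]), 'grip_force': np.float64(0.0), 'finger_gap': np.float64(0.085)}
scene [1.038 0.019 0.72 ] -0.1284601870624253
module [(array([ 0.445, -0.141,  0.016]), 0.66)]
jack_end [(array([ 0.445, -0.141,  0.015]), 0.81)]
stand [(array([ 0.568, -0.268,  0.08 ]), 0.69), (array([ 0.591, -0.258,  0.068]), 0.67)]
nest [(array([ 0.572, -0.264,  0.083]), 0.67), (array([ 0.447, -0.142,  0.02 ]), 0.65)]
side_post [(array([ 0.568, -0.268,  0.08 ]), 0.56)]
end_post [(array([ 0.578, -0.261,  0.084]), 0.77)]
stage_top [(array([ 0.578, -0.269,  0.084]), 0.67)]
stage [(array([ 0.57 , -0.266,  0.079]), 0.6)]
probe_1 [(array([ 0.574, -0.265,  0.084]), 0.36)]
[... 241 characters left out ...]
289581923
module [(array([ 0.436, -0.144,  0.019]), 0.71)]
jack_end [(array([ 0.435, -0.142,  0.011]), 0.57), (array([ 0.597, -0.078,  0.061]), 0.29)]
stand [(array([ 0.566, -0.265,  0.077]), 0.77)]
nest [(array([ 0.564, -0.269,  0.078]), 0.87)]
side_post [(array([ 0.563, -0.272,  0.079]), 0.56)]
end_post [(array([ 0.562, -0.272,  0.083]), 0.61), (array([ 0.567, -0.045,  0.032]), 0.51)]
stage_top [(array([ 0.569, -0.268,  0.082]), 0.67)]
stage [(array([ 0.565, -0.273,  0.081]), 0.7)]
probe_1 [(array([ 0.567, -0.047,  0.031]), 0.73), (array([ 0.436, -0.142,  0.018]), 0.3)]
flux_bottle [(array([ 0.599, -0.08 ,  0.063]), 0.78)]
solder_spool [(array([ 0.564, -0.047,  0.034]), 0.58)]
tape_roll []
```

View pics/scene0.png

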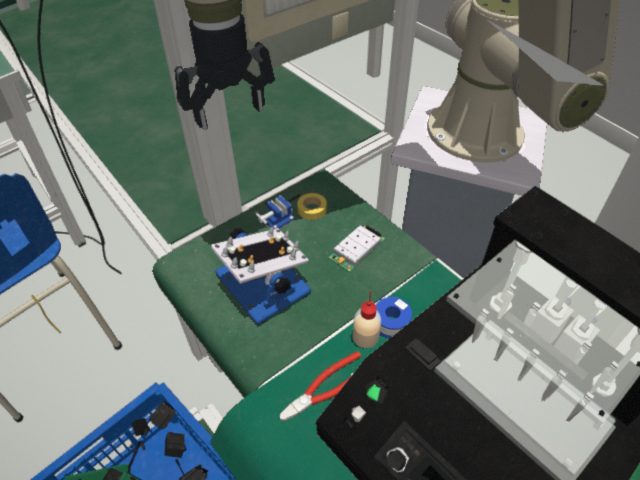

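View pics/top0.png

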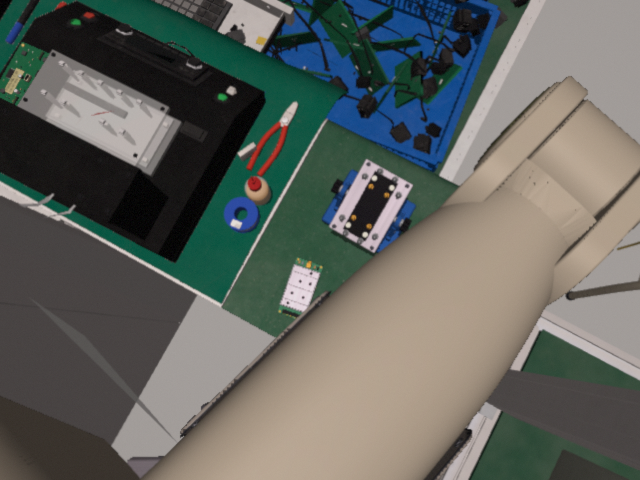

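```bash
python3 - <<'E'
from h import *
for n in('scene','top'):
    P=np.load(n+'.npy'); print(n, 'table z', np.nanmedian(P[...,2][np.abs(P[...,2])<.015]))
    # module lid
    m=(abs(P[...,0]-.44)<.08)&(abs(P[...,1]+.143)<.06)&(P[...,2]>.007)&(P[...,2]<.03)
    q=P[m]; (c,wh,a)=cv2.minAreaRect(q[:,:2].astype(np.float32)); print('module',len(q),np.round(c,4),np.round(wh,4),a,np.percentile(q[:,2],[10,50,90]).round(4))
    # stage plane: ransac
    m=(abs(P[...,0]-.565)<.085)&(abs(P[...,1]+.268)<.05)&(P[...,2]>.04)&(P[...,2]<.16)
    q=P[m]; rng=np.random.default_rng(0); best=None;bn=0
    for _ in range(600):
        t=q[rng.choice(len(q),3,False)]; nn=np.cross(t[1]-t[0],t[2]-t[0]); L=np.linalg.norm(nn)
        if L<1e-5: continue
        nn/=L; k=abs((q-t[0])@nn)<.0015
        if k.sum()>bn: bn=k.sum();best=k
    r=q[best]; cc=r.mean(0); nn=np.linalg.svd(r-cc,full_matrices=False)[2][2]; nn*=np.sign(nn[2])
    print('stage',len(q),bn,cc.round(4),nn.round(4),'tilt',np.arctan2(-nn[0],nn[2]).round(4), (nn@cc).round(4))
    ex=np.array([nn[2],0,-nn[0]]);ex/=np.linalg.norm(ex); ey=np.cross(nn,ex)
    uv=np.c_[r@ex,r@ey].astype(np.float32); R=cv2.minAreaRect(uv); print('rect',R)
    c3=ex*R[0][0]+ey*R[0][1]+nn*(nn@cc); print('plate centre',c3.round(4))
E
```

```text
scene table z 0.0015681290528217762
module 1111 [ 0.4339 -0.1451] [0.0519 0.1033] 69.35531616210938 [0.0108 0.0164 0.0182]
stage 3218 1714 [ 0.5684 -0.2665  0.0847] [-0.2745  0.1796  0.9447] tilt 0.2828 -0.1239
rect ((0.5644316673278809, -0.2500813603401184), (0.08986182510852814, 0.1308891326189041), 60.391666412353516)
plate centre [ 0.5635 -0.2683  0.0836]
top table z 0.001449295392367822
module 1315 [ 0.4347 -0.144 ] [0.0501 0.1029] 69.35528564453125 [0.0122 0.0155 0.018 ]
stage 4064 1917 [ 0.5654 -0.2678  0.0828] [-0.2816  0.1819  0.9421] tilt 0.2905 -0.1299
rect ((0.5634148716926575, -0.24819615483283997), (0.10434341430664062, 0.13180813193321228), 59.63740921020508)
plate centre [ 0.5635 -0.2677  0.0822]
```

The scene view shows the stand at about (260,265) and the module at (357,243), with its jack end at (340,262). The top view shows the stand at (370,205), yawed about −32°, and the module at (300,287). Next I move the wrist camera over the stand.

```bash
cat >> h.py <<'E'
def Rnest(yaw,t):
    ex=np.array([np.cos(yaw)*np.cos(t),np.sin(yaw)*np.cos(t),np.sin(t)])
    n=np.array([-np.cos(yaw)*np.sin(t),-np.sin(yaw)*np.sin(t),np.cos(t)])
    return np.c_[ex,np.cross(n,ex),n]
FL=np.diag([-1.,1,-1])  # tool = nest @ FL
E
python3 - <<'E'
from h import *
N=Rnest(np.radians(-32),.34); p=np.array([.561,-.2665,.0886])
print(move(p+N[:,2]*.20,N@FL))
E
```

```text
[ 0.2631 -0.0719 -0.0537 -0.0454 -0.0407 -0.2647]
```

Emit:
carry_out:
  increments:
    - [[0.263,-0.072,-0.054,-0.0454,-0.0407,-0.2647],[0.263,-0.072,-0.054,-0.0454,-0.0407,-0.2647],[0.263,-0.072,-0.054,-0.0454,-0.0407,-0.2647],[0.263,-0.072,-0.054,-0.0454,-0.0407,-0.2647],[0.263,-0.072,-0.054,-0.0454,-0.0407,-0.2647]]
  jaw: 0

```text
clock: 1.92
tcp_pos: [0.5047, -0.2305, 0.2776]
orientation: [0.098, 0.608, 0.787, -0.028]
wrist_force: [-0.2, -0.8, -0.4]
finger_gap: 0.0852
grip_force: 0.0
```

```bash
python3 - <<'E'
from h import *
N=Rnest(np.radians(-32),.34); p=np.array([.561,-.2665,.0886])
print(move(p+N[:,2]*.20,N@FL))
E
```

```text
[-0.001  -0.0009  0.0009 -0.0203 -0.0181 -0.1182]
```

Emit:
carry_out:
  increments:
    - [[0,0,0,-0.0203,-0.0181,-0.1182],[0,0,0,-0.0203,-0.0181,-0.1182],[0,0,0,-0.0203,-0.0181,-0.1182],[0,0,0,-0.0203,-0.0181,-0.1182],[0,0,0,-0.0203,-0.0181,-0.1182]]

```text
clock: 2.55
tcp_pos: [0.5037, -0.2311, 0.2774]
orientation: [0.162, 0.276, 0.946, -0.046]
wrist_force: [0.7, -0.8, 0.4]
finger_gap: 0.0857
grip_force: 0.0
```

```bash
cat >> h.py <<'E'
def stagefit(P):
    m=(abs(P[...,0]-.565)<.1)&(abs(P[...,1]+.268)<.1)&(P[...,2]>.04)&(P[...,2]<.16)
    q=P[m]; rng=np.random.default_rng(0); bn=0
    for _ in range(800):
        t=q[rng.choice(len(q),3,False)]; nn=np.cross(t[1]-t[0],t[2]-t[0]); L=np.linalg.norm(nn)
        if L<1e-5: continue
        nn/=L; k=abs((q-t[0])@nn)<.0012
        if k.sum()>bn: bn=k.sum();best=k
    r=q[best]; cc=r.mean(0); nn=np.linalg.svd(r-cc,full_matrices=False)[2][2]; nn*=np.sign(nn[2])
    t=np.arccos(nn[2]); yaw=np.arctan2(-nn[1],-nn[0]); N=Rnest(yaw,t)
    uv=((r-cc)@N[:,:2]*1000).astype(np.float32); R=cv2.minAreaRect(uv)
    print('stage',len(q),bn,'tilt',t.round(4),'yaw(normal)',np.degrees(yaw).round(2),'rect mm',np.round(R[0],1),np.round(R[1],1),round(R[2],2),'centre',(cc+N[:,:2]@np.array(R[0])/1000).round(4),'plane@c')
    return cc,N,q
E
python3 - <<'E'
from h import *
c=cam('wrist'); s=env.get_state(); print(np.round(s['tcp_pos'],4),np.round(s['joint_pos'],2))
cv2.imwrite('pics/w1.png',c['frame']); P=cloud(c); np.savez('w1.npz',P=P,f=c['frame'],Rw=c['Rw'],tw=c['tw'],K=c['intrinsics'],k1=c['k1'])
print(c['tw'],np.array(c['T_tool_cam']).round(3).tolist())
cc,N,q=stagefit(P)
E
```

```text
[ 0.504  -0.2312  0.2775] [-0.58  0.   -0.32  0.91  0.   -0.01]
[ 0.4148882  -0.17555466  0.37178981] [[0.0, -0.965, -0.262, 0.067], [1.0, 0.0, 0.0, -0.001], [-0.0, -0.262, 0.965, -0.124], [0.0, 0.0, 0.0, 1.0]]
stage 15793 9173 tilt 0.3365 yaw(normal) -31.99 rect mm [3.6 0.1] [131.3  89.6] 0.23 centre [ 0.5611 -0.2678  0.0815] plane@c
```

View pics/w1.png

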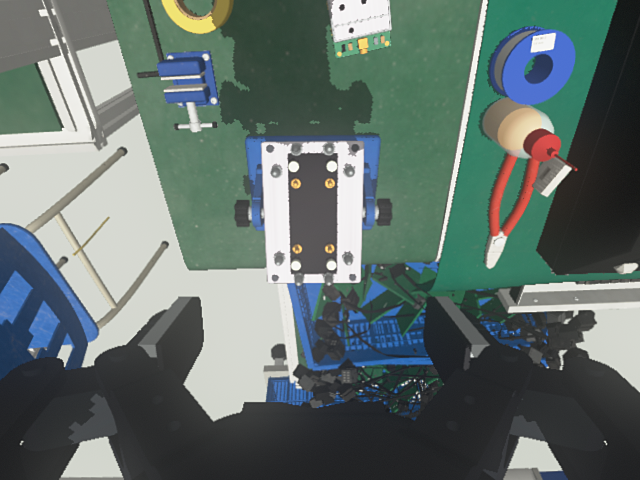

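The wrist picture shows the stand centred near (313,213), with white pads at about (295,167), (329,166), (295,265) and (330,266). The probes are brass dots just inside them. Next I check these points against the plane fit, then move over the module.

```bash
cat >> h.py <<'E'
def ray(z,u,v):
    K=z['K'];k1=float(z['k1']);x=(u-K[0,2])/K[0,0];y=(v-K[1,2])/K[1,1];a,b=x,y
    for _ in range(8):
        f=1+k1*(a*a+b*b);a=x/f;b=y/f
    return z['Rw']@np.array([a,b,1.])
E
python3 - <<'E'
from h import *
z=np.load('w1.npz'); f=z['f']; hsv=cv2.cvtColor(f,cv2.COLOR_BGR2HSV)
N=Rnest(np.radians(-32),.3365); p0=np.array([.5589,-.2664,.0890])
roi=np.zeros(f.shape[:2],bool); roi[155:280,289:337]=1
br=(roi&(hsv[...,1]>110)&(hsv[...,2]>90)&(hsv[...,0]<35)).astype(np.uint8)
n,l,st,ce=cv2.connectedComponentsWithStats(br)
for i in range(1,n):
    if st[i,4]<8: continue
    d=ray(z,*ce[i]); t=((p0+N[:,2]*.005-z['tw'])@N[:,2])/(d@N[:,2]); print('brass',ce[i].round(1),st[i,4],(N.T@(z['tw']+t*d-p0)*1000).round(1))
wh=(roi&(f.min(2)>150)).astype(np.uint8); wh[:,:290]=0; wh[:,336:]=0
n,l,st,ce=cv2.connectedComponentsWithStats(wh)
for i in range(1,n):
    if st[i,4]<30: continue
    d=ray(z,*ce[i]); t=((p0-z['tw'])@N[:,2])/(d@N[:,2]); print('white',ce[i].round(1),st[i,4],(N.T@(z['tw']+t*d-p0)*1000).round(1))
M=Rnest(np.radians(-20.6),0); print(move([.4343,-.1445,.16],M@FL))
E
```

```text
brass [295.5 183.2] 73 [-30.9 -15.1   5. ]
brass [329.5 183. ] 73 [-30.8  14.    5. ]
brass [297.1 249.1] 48 [ 27.9 -14.9   5. ]
brass [329.3 248.7] 50 [27.7 13.9  5. ]
white [293.6 166.1] 83 [-44.9 -16.6  -0. ]
white [331. 166.] 87 [-44.7  15.5  -0. ]
white [294.  268.1] 117 [ 47.6 -18.3  -0. ]
white [331.  264.8] 73 [44.7 15.8 -0. ]
white [313.4 276.6] 122 [56.1 -0.5 -0. ]
[ 0.2768  0.0707  0.1517 -0.0053  0.0537 -0.033 ]
```

Emit:
carry_out:
  increments:
    - [[0.277,0.0707,0.152,-0.0053,0.0537,-0.033],[0.277,0.0707,0.152,-0.0053,0.0537,-0.033],[0.277,0.0707,0.152,-0.0053,0.0537,-0.033],[0.277,0.0707,0.152,-0.0053,0.0537,-0.033],[0.277,0.0707,0.152,-0.0053,0.0537,-0.033]]

```text
clock: 3.22
tcp_pos: [0.4359, -0.1456, 0.1609]
orientation: [0.001, 0.178, 0.984, -0.001]
wrist_force: [0.1, 0.3, 1.7]
finger_gap: 0.0851
grip_force: 0.0
```

```bash
python3 - <<'E'
from h import *
c=cam('wrist'); s=env.get_state(); print(np.round(s['tcp_pos'],4),np.round(s['joint_pos'],2))
cv2.imwrite('pics/w2.png',c['frame']); P=cloud(c); np.savez('w2.npz',P=P,f=c['frame'],Rw=c['Rw'],tw=c['tw'],K=c['intrinsics'],k1=c['k1'])
m=(abs(P[...,0]-.434)<.08)&(abs(P[...,1]+.144)<.05)
print('table',np.nanmedian(P[...,2][m&(P[...,2]<.006)]))
for lo,hi in((.005,.03),(.0125,.03)):
    q=P[m&(P[...,2]>lo)&(P[...,2]<hi)]; r=cv2.minAreaRect(q[:,:2].astype(np.float32)); print(lo,len(q),np.round(r[0],4),np.round(r[1],4),round(r[2],2),np.percentile(q[:,2],[5,50,95]).round(4))
E
```

```text
[ 0.4361 -0.1459  0.1613] [-0.5   0.14 -0.4   1.02 -0.   -0.14]
table -4.122236326703499e-05
0.005 7215 [ 0.4325 -0.1448] [0.0501 0.1031] 69.24 [0.0102 0.0152 0.0165]
0.0125 6573 [ 0.4323 -0.1447] [0.05   0.0764] 69.15 [0.0139 0.0153 0.0165]
```

View pics/w2.png

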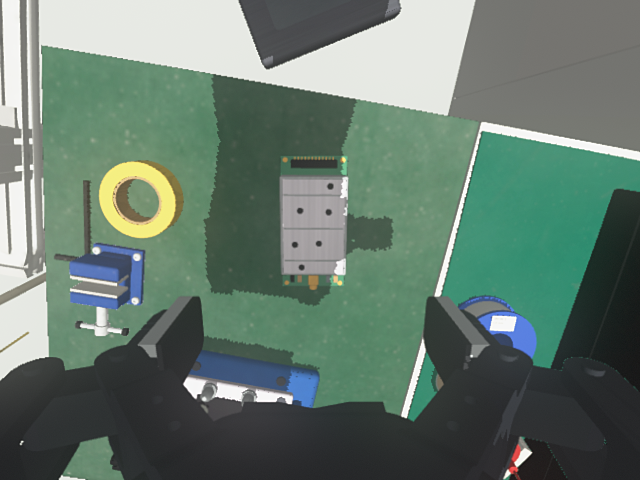

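The module is centred at about (313,230), with the jack at the bottom (313,283) and the pin header at the top. Next I measure the fingertip offset from the depth map.

```bash
python3 - <<'E'
from h import *
z=np.load('w2.npz'); s=env.get_state(); Rt=q2R(s['orientation'])
T=(z['P']-s['tcp_pos'])@Rt
for a,b in((120,215),(415,500)):
    q=T[290:380,a:b].reshape(-1,3); q=q[(q[:,2]<.06)&(abs(q[:,1])<.07)]
    print(len(q),'tip z',np.nanpercentile(q[:,2],[50,90,97,99.5]).round(4),'y',np.nanpercentile(q[:,1],[1,99]).round(4),'x',np.nanpercentile(q[:,0],[1,99]).round(4))
M=Rnest(np.radians(-20.8),0)
print(np.round(s['tcp_pos'],4),s['clock'],move([.4325,-.1448,.06],M@FL),move([.4325,-.1448,.022],M@FL))
E
```

```text
5114 tip z [-0.0213 -0.0024  0.0026  0.0058] y [-0.0559 -0.0311] x [-0.0082  0.019 ]
4885 tip z [-0.0203 -0.0021  0.0027  0.0056] y [0.0308 0.0556] x [-0.0081  0.019 ]
[ 0.4361 -0.1459  0.1613] 3.275 [ 8.300e-03 -2.000e-04  2.026e-01 -3.000e-04  6.000e-04  8.000e-04] [ 0.0086 -0.      0.2786 -0.0003  0.0006  0.0008]
```

Emit:
carry_out:
  increments:
    - [[0.0083,0,0.2,0,0.0006,0.0008],[0.0083,0,0.2,0,0.0006,0.0008],[0.0083,0,0.2,0,0.0006,0.0008],[0.0083,0,0.2,0,0.0006,0.0008]]

```text
clock: 3.78
tcp_pos: [0.4323, -0.1446, 0.0617]
orientation: [-0.0, 0.18, 0.984, -0.001]
wrist_force: [0.6, -0.0, 0.2]
finger_gap: 0.0851
grip_force: 0.0
```

```bash
python3 - <<'E'
from h import *
s=env.get_state();M=Rnest(np.radians(-20.8),0)
print(np.round(s['tcp_pos'],4),s['clock'],np.round(s['qvel'],3),move([.4325,-.1448,.0198],M@FL))
E
```

```text
[ 0.4323 -0.1446  0.0617] 3.775 [ 0.002 -0.013  0.01  -0.005  0.001 -0.   ] [-0.0006 -0.0002  0.0838 -0.0002 -0.      0.0001]
```

Emit:
carry_out:
  increments:
    - [[0,0,0.0835,0,0,0],[0,0,0.0835,0,0,0],[0,0,0.0835,0,0,0]]

```text
clock: 4.15
tcp_pos: [0.4316, -0.144, 0.0198]
orientation: [-0.001, 0.18, 0.984, -0.0]
wrist_force: [0.2, 0.5, 0.5]
finger_gap: 0.0856
grip_force: 0.0
```

Emit:
carry_out:
  increments:
    - [[0,0,0,0,0,0],[0,0,0,0,0,0],[0,0,0,0,0,0],[0,0,0,0,0,0],[0,0,0,0,0,0]]
  jaw: 1
  squeeze: 60

```text
clock: 4.78
tcp_pos: [0.4312, -0.1438, 0.0193]
orientation: [-0.001, 0.18, 0.984, -0.0]
wrist_force: [-1.1, 1.7, 7.8]
finger_gap: 0.0485
grip_force: 61.7
```

Emit:
carry_out:
  increments:
    - [[0,0,-0.03,0,0,0],[0,0,-0.12,0,0,0],[0,0,-0.24,0,0,0],[0,0,-0.3,0,0,0],[0,0,-0.3,0,0,0]]

```text
clock: 5.4
tcp_pos: [0.4326, -0.1443, 0.1707]
orientation: [0.001, 0.18, 0.984, -0.001]
wrist_force: [0.4, 0.2, -0.5]
finger_gap: 0.0483
grip_force: 62.7
```

```bash
python3 - <<'E'
from h import *
c=cam('wrist'); s=env.get_state(); print(np.round(s['tcp_pos'],4),np.round(s['wrist_force'],2),np.round(s['ft_torque'],3),s['finger_gap'])
cv2.imwrite('pics/w3.png',c['frame']); P=cloud(c); np.savez('w3.npz',P=P,f=c['frame'],Rw=c['Rw'],tw=c['tw'],K=c['intrinsics'],k1=c['k1'])
T=(P-s['tcp_pos'])@q2R(s['orientation']); np.save('T3.npy',T)
q=T[(abs(T[...,1])<.02)&(abs(T[...,0])<.06)&(T[...,2]>-.005)&(T[...,2]<.03)]
b=q[(q[:,0]<.037)]; print(len(q),len(b),'x range',np.percentile(q[:,0],[.5,99.5]).round(4))
A=np.c_[b[:,:2],np.ones(len(b))]
for _ in range(4):
    k=np.linalg.lstsq(A,b[:,2],rcond=None)[0]; ok=abs(A@k-b[:,2])<.0015; A,b=A[ok],b[ok]
print('lid plane z=ax+by+c',k.round(4),len(b),'x',b[:,0].min().round(4),b[:,0].max().round(4))
E
```

```text
[ 0.4315 -0.1437  0.1688] [-0.16 -0.45 -1.46] [ 0.025 -0.026 -0.004] 0.04814675086568108
22953 19603 x range [-0.0369  0.049 ]
lid plane z=ax+by+c [ 0.0174 -0.0004  0.0023] 14788 x -0.0384 0.0357
```

View pics/w3.png

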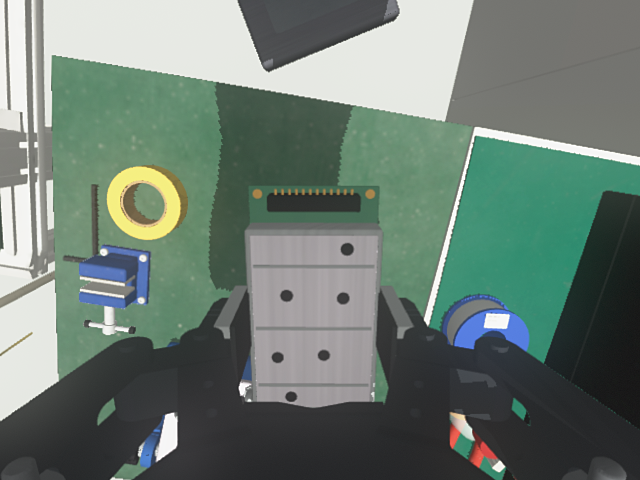

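The module is held level between the pads, with the pin header at (313,200) and the lid at about (313,310). Next I work out its offset and pitch in the hand, compared with the picture taken before the grasp.

```bash
python3 - <<'E'
from h import *
T=np.load('T3.npy'); z=np.load('w3.npz')
for col in(280,313,350):
    t=T[180:245,col]; print(col,[(r+180,*(t[r]*1000).round(1)) for r in range(0,65,4)])
P=np.load('w2.npz')['P']; M=Rnest(np.radians(-20.8),0)
q=(P-[.4325,-.1448,0])@M; q=q[(abs(q[...,0])<.036)&(abs(q[...,1])<.022)&(q[...,2]>.012)&(q[...,2]<.03)]
A=np.c_[q[:,:2],np.ones(len(q))]; print('w2 lid slope',np.linalg.lstsq(A,q[:,2],rcond=None)[0].round(4))
s=env.get_state();print(np.round(s['tcp_pos'],4),Ro.from_matrix(M.T@q2R(s['orientation'])@FL).as_rotvec(degrees=True).round(2))
E
```

```text
280 [(180, np.float64(35.1), np.float64(-26.7), np.float64(167.9)), (184, np.float64(31.8), np.float64(-26.9), np.float64(169.4)), (188, np.float64(48.4), np.float64(-13.2), np.float64(16.4)), (192, np.float64(47.0), np.float64(-13.2), np.float64(15.9)), (196, np.float64(46.9), np.float64(-12.4), np.float64(6.2)), (200, np.float64(45.4), np.float64(-12.4), np.float64(6.4)), (204, np.float64(43.8), np.float64(-12.6), np.float64(7.7)), (208, np.float64(42.4), np.float64(-12.6), np.float64(7.3)), (212, np.float64(39.2), np.float64(-13.4), np.float64(16.2)), (216, np.float64(37.7), np.float64(-13.4), np.float64(15.9)), (220, np.float64(36.2), np.float64(-13.4), np.float64(15.3)), (224, np.float64(35.3), np.float64(-13.2), np.float64(12.5)), (228, np.float64(35.3), np.float64(-12.6), np.float64(5.8)), (232, np.float64(nan), np.float64(nan), np.float64(nan)), (236, np.float64(33.2), np.float64(-12.4), np.float64(2.5)), (240, np.float64(31.7), np.float64(-12.4), np.float64(2.3)), (244, np.float64(30.2), np.float64(-12.5), np.float64(2.7))]
313 [(180, np.float64(35.0), np.float64(-0.8), np.f
[... 1403 characters left out ...]
at64(7.7)), (208, np.float64(42.1), np.float64(12.9), np.float64(8.8)), (212, np.float64(39.5), np.float64(13.5), np.float64(14.7)), (216, np.float64(37.8), np.float64(13.6), np.float64(15.2)), (220, np.float64(36.1), np.float64(13.7), np.float64(15.9)), (224, np.float64(35.2), np.float64(13.4), np.float64(12.8)), (228, np.float64(35.4), np.float64(12.7), np.float64(5.4)), (232, np.float64(34.5), np.float64(12.5), np.float64(3.0)), (236, np.float64(33.5), np.float64(12.4), np.float64(1.2)), (240, np.float64(31.6), np.float64(12.6), np.float64(3.1)), (244, np.float64(30.1), np.float64(12.6), np.float64(3.1))]
w2 lid slope [ 0.0001 -0.0009  0.0154]
[ 0.4315 -0.1437  0.1688] [-0.07  0.07  0.08]
```

```bash
cat >> h.py <<'E'
TILT=.3365; YAW=np.radians(-32); P0=np.array([.5589,-.2664,.0888]); DEL=-.0174; OT=np.array([-.0027,0,.0178])
def target(h,dx=-.0003,dy=0,dt=0):
    N=Rnest(YAW,TILT+dt); Mt=FL@Ro.from_euler('y',DEL).as_matrix(); R=N@Mt.T
    return P0+N@np.array([dx,dy,h])-R@OT, R
def rep(h,**k):
    s=env.get_state(); N=Rnest(YAW,TILT); p,R=target(h,**k); Mt=FL@Ro.from_euler('y',DEL).as_matrix()
    Rm=q2R(s['orientation'])@Mt; o=np.array(s['tcp_pos'])+q2R(s['orientation'])@OT
    print('t',round(float(s['clock']),2),'nest mm',(N.T@(o-P0)*1000).round(2),'rot deg',Ro.from_matrix(N.T@Rm).as_rotvec(degrees=True).round(2),'F',(N.T@s['wrist_force']).round(1),'M',(N.T@s['ft_torque']).round(3),'grip',round(float(s['grip_force']),1),round(float(s['finger_gap']),4)); print('row',move(p,R,s).tolist())
E
python3 -c "
from h import *
rep(.06)"
```

```text
t 5.45 nest mm [-140.33   37.06  115.02] rot deg [ 1.92 18.29 11.17] F [-0.4 -0.5 -1.4] M [ 0.032 -0.008 -0.015] grip 62.7 0.0481
row [-0.2698, -0.1283, 0.0147, 0.0048, -0.0508, 0.0311]
```

Emit:
carry_out:
  increments:
    - [[-0.1,-0.045,-0.015,0.0016,-0.017,0.01],[-0.2,-0.09,0,0.0032,-0.034,0.02],[-0.27,-0.128,0.0147,0.0048,-0.0508,0.0311],[-0.27,-0.128,0.0147,0.0048,-0.0508,0.0311],[-0.27,-0.128,0.0147,0.0048,-0.0508,0.0311]]

```text
clock: 6.08
tcp_pos: [0.5329, -0.2499, 0.1582]
orientation: [0.149, 0.272, 0.95, -0.043]
wrist_force: [-1.0, -0.1, -1.0]
finger_gap: 0.0485
grip_force: 62.6
```

Emit:
carry_out:
  increments:
    - [[0,0,0,0,0,0],[0,0,0,0,0,0]]

```text
clock: 6.32
tcp_pos: [0.5346, -0.2507, 0.1603]
orientation: [0.151, 0.272, 0.949, -0.043]
wrist_force: [-0.2, -0.4, -0.9]
finger_gap: 0.0485
grip_force: 62.6
```

```bash
python3 - <<'E'
from h import *
rep(.02)
c=cam('wrist'); s=env.get_state(); P=cloud(c); cv2.imwrite('pics/w4.png',c['frame'])
c2=cam('scene'); cv2.imwrite('pics/s4.png',cv2.resize(c2['frame'][180:340,160:420],None,fx=3,fy=3,interpolation=cv2.INTER_CUBIC))
T=(P-s['tcp_pos'])@q2R(s['orientation']); q=T[(abs(T[...,1])<.02)&(T[...,0]<.034)&(T[...,0]>-.035)&(T[...,2]>-.005)&(T[...,2]<.008)]
print(np.linalg.lstsq(np.c_[q[:,:2],np.ones(len(q))],q[:,2],rcond=None)[0].round(4))
rep(.02)
E
```

```text
t 6.33 nest mm [-1.41  0.45 59.19] rot deg [0.   0.16 0.04] F [-0.3 -0.5 -0.9] M [-0.033  0.307 -0.032] grip 62.6 0.0485
row [-0.0037, -0.0009, 0.0783, 0.0, -0.0004, 0.0001]
[ 0.0011 -0.0021  0.0036]
t 6.42 nest mm [-1.21  0.37 59.26] rot deg [-0.    0.13  0.03] F [ 0.2 -0.7 -0.5] M [-0.011  0.323 -0.051] grip 62.6 0.0485
row [-0.0033, -0.0007, 0.0785, -0.0, -0.0004, 0.0001]
```

View pics/s4.png

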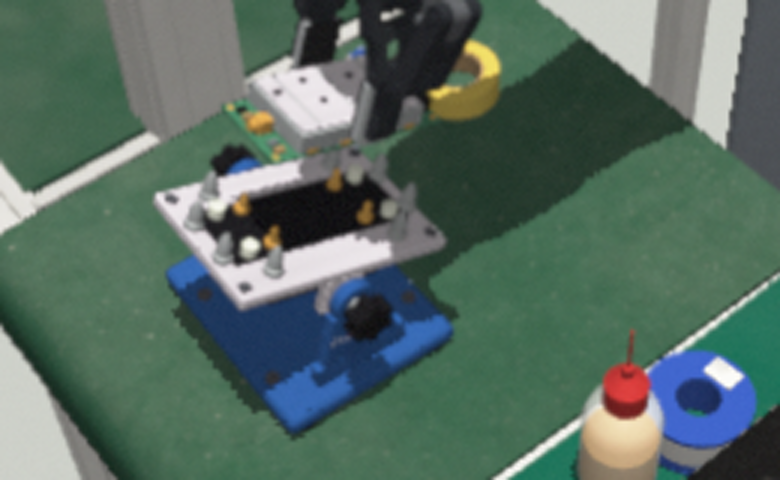

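The scene crop shows the module over the stage, parallel to it and lid up, with the jack (260,120) uphill. The two lid-slope values disagree, so I fit it again robustly.

```bash
python3 - <<'E'
from h import *
def fit(T):
    q=T[(abs(T[...,1])<.022)&(T[...,0]<.033)&(T[...,0]>-.025)&(T[...,2]>-.006)&(T[...,2]<.010)]; r=None
    A=np.c_[q[:,:2],np.ones(len(q))]; k=np.array([0,0,np.median(q[:,2])])
    for th in(.004,.003,.002,.002,.0015,.0015):
        ok=abs(A@k-q[:,2])<th; k=np.linalg.lstsq(A[ok],q[ok,2],rcond=None)[0]
    rows=[(round(x*1000),round(np.median(q[abs(q[:,0]-x)<.003][:,2])*1000,2)) for x in np.arange(-.02,.032,.01)]
    print(k.round(4),ok.sum(),len(q),rows)
fit(np.load('T3.npy'))
for i in range(2):
    c=cam('wrist'); s=env.get_state(); P=cloud(c); fit((P-s['tcp_pos'])@q2R(s['orientation']))
T=(P-s['tcp_pos'])@q2R(s['orientation'])
print((T[180:245:4,313]*1000).round(1)[:,[0,2]].tolist())
rep(.02)
E
```

```text
[ 0.0041 -0.0011  0.0021] 16384 16527 [(-20, np.float64(2.02)), (-10, np.float64(2.1)), (0, np.float64(2.06)), (10, np.float64(2.15)), (20, np.float64(2.1)), (30, np.float64(2.26))]
[ 0.0003 -0.0013  0.0035] 16241 16398 [(-20, np.float64(3.53)), (-10, np.float64(3.58)), (0, np.float64(3.39)), (10, np.float64(3.48)), (20, np.float64(3.46)), (30, np.float64(3.55))]
[ 0.0003 -0.0022  0.0036] 16265 16431 [(-20, np.float64(3.58)), (-10, np.float64(3.55)), (0, np.float64(3.48)), (10, np.float64(3.54)), (20, np.float64(3.54)), (30, np.float64(3.59))]
[[45.5, 86.1], [43.4, 84.9], [49.8, 16.4], [48.1, 17.8], [47.9, 9.0], [46.5, 8.4], [45.0, 8.6], [43.5, 8.9], [40.4, 17.5], [38.7, 18.1], [37.4, 16.7], [36.3, 14.6], [36.6, 6.6], [35.4, 5.4], [34.2, 4.4], [32.7, 4.4], [31.6, 3.2]]
t 6.53 nest mm [-1.23  0.26 59.19] rot deg [-0.01  0.13  0.02] F [-0.8  1.  -1.6] M [-0.02   0.341 -0.023] grip 62.6 0.0485
row [-0.0033, -0.0005, 0.0783, -0.0, -0.0004, 0.0]
```

```bash
sed -i 's/DEL=-.0174; OT=np.array(\[-.0027,0,.0178\])/DEL=0.; OT=np.array([-.0016,0,.0192])/' h.py; python3 -c "
from h import *
rep(.014)"
```

```text
t 6.53 nest mm [-2.36  0.25 57.81] rot deg [-0.01  1.13  0.02] F [-0.8  1.  -1.6] M [-0.02   0.341 -0.023] grip 62.6 0.0485
row [-0.0051, -0.0005, 0.0876, -0.0, -0.0031, 0.0]
```

Emit:
carry_out:
  increments:
    - [[-0.0051,-0.0005,0.03,0,-0.0031,0],[-0.0051,-0.0005,0.0876,0,-0.0031,0],[-0.0051,-0.0005,0.0876,0,-0.0031,0],[-0.0051,-0.0005,0.0876,0,-0.0031,0],[-0.0051,-0.0005,0.0876,0,-0.0031,0]]

```text
clock: 7.15
tcp_pos: [0.5486, -0.2601, 0.1207]
orientation: [0.162, 0.272, 0.948, -0.046]
wrist_force: [0.4, 0.0, -1.1]
finger_gap: 0.0486
grip_force: 62.6
```

```bash
python3 - <<'E'
from h import *
rep(.006)
c=cam('wrist'); cv2.imwrite('pics/w5.png',c['frame'][120:420,160:480].repeat(2,0).repeat(2,1)[:600])
c2=cam('scene'); cv2.imwrite('pics/s5.png',cv2.resize(c2['frame'][200:310,190:330],None,fx=5,fy=5,interpolation=cv2.INTER_CUBIC))
E
```

```text
t 7.15 nest mm [ 0.71 -0.12 14.88] rot deg [-0.01 -0.08  0.01] F [-0.   0.2 -1.1] M [ 0.022  0.307 -0.003] grip 62.6 0.0486
row [0.002, 0.0002, 0.0177, -0.0, 0.0002, 0.0]
```

View pics/w5.png

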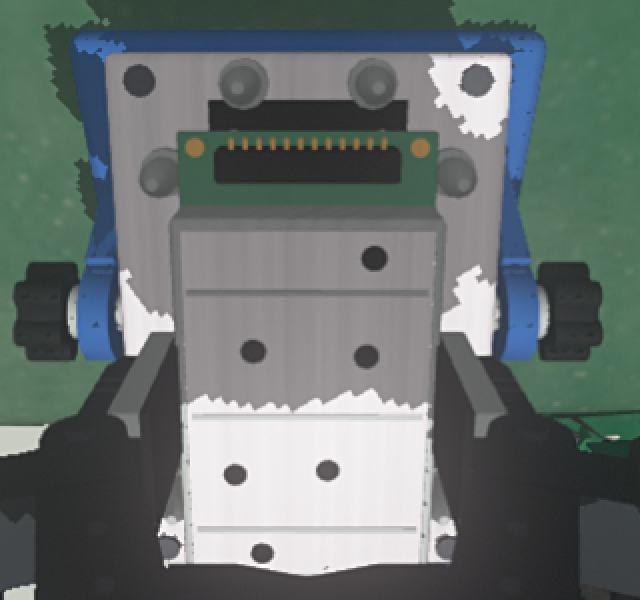

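View pics/s5.png

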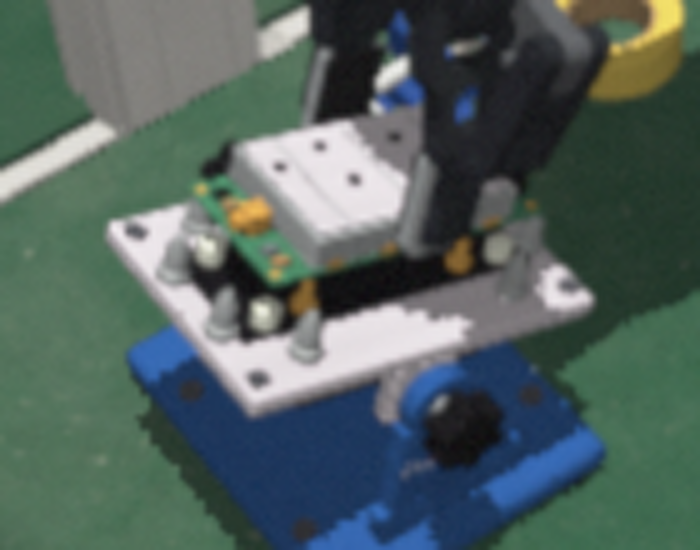

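The wrist view shows the board (178–438) centred between the side posts (160 and 458). The scene view shows it above all the posts and parallel to the stage. Next I descend to just above the probes.

Emit:
carry_out:
  increments:
    - [[0.0017,0.0002,0.005,0,0,0],[0.0017,0.0002,0.01,0,0,0],[0.0017,0.0002,0.0165,0,0,0],[0.0017,0.0002,0.0165,0,0,0],[0.0017,0.0002,0.0165,0,0,0]]

```text
clock: 7.88
tcp_pos: [0.5497, -0.2607, 0.1111]
orientation: [0.161, 0.272, 0.948, -0.046]
wrist_force: [0.8, -0.3, -1.0]
finger_gap: 0.0481
grip_force: 62.6
```

```bash
python3 -c "
from h import *
rep(.001)"
```

```text
t 7.88 nest mm [-1.31 -0.05  5.43] rot deg [-0.01  0.04  0.  ] F [ 0.5  0.2 -1.2] M [-0.019  0.355  0.035] grip 62.6 0.0481
row [-0.002, 0.0001, 0.0089, -0.0, -0.0001, 0.0]
```

Emit:
carry_out:
  increments:
    - [[-0.001,0,0,0,0,0],[-0.001,0,0.002,0,0,0],[-0.001,0,0.004,0,0,0],[-0.001,0,0.004,0,0,0]]

```text
clock: 8.38
tcp_pos: [0.5508, -0.2614, 0.1096]
orientation: [0.161, 0.272, 0.948, -0.046]
wrist_force: [-0.9, 0.8, 0.4]
finger_gap: 0.0486
grip_force: 62.8
```

```bash
python3 -c "
from h import *
rep(.001)"
```

```text
t 8.38 nest mm [-0.55 -0.04  3.63] rot deg [-0.01  0.01  0.  ] F [-0.9  0.2  0.8] M [-0.012  0.289  0.01 ] grip 62.8 0.0486
row [-0.0005, 0.0001, 0.0053, -0.0, -0.0, 0.0]
```

Emit:
carry_out:
  increments:
    - [[0,0,0.001,0,0,0],[0,0,0.002,0,0,0],[0,0,0.003,0,0,0],[0,0,0.003,0,0,0]]

```text
clock: 8.88
tcp_pos: [0.5512, -0.2616, 0.1082]
orientation: [0.161, 0.272, 0.948, -0.046]
wrist_force: [-0.6, 0.6, 2.1]
finger_gap: 0.0484
grip_force: 62.9
```

```bash
python3 -c "
from h import *
rep(.00)"
```

```text
t 8.88 nest mm [-0.54 -0.03  2.15] rot deg [-0.01  0.01  0.  ] F [-0.1  0.2  2.2] M [ 0.013  0.238 -0.019] grip 62.9 0.0484
row [-0.0005, 0.0001, 0.0043, -0.0, -0.0, 0.0]
```

Emit:
carry_out:
  increments:
    - [[0,0,0.001,0,0,0],[0,0,0.002,0,0,0],[0,0,0.003,0,0,0],[0,0,0.003,0,0,0]]

```text
clock: 9.38
tcp_pos: [0.5516, -0.2619, 0.1068]
orientation: [0.161, 0.272, 0.948, -0.046]
wrist_force: [-1.5, 0.8, 4.6]
finger_gap: 0.0482
grip_force: 63.1
```

```bash
python3 -c "
from h import *
rep(.00)"
```

```text
t 9.38 nest mm [-0.54 -0.04  0.64] rot deg [-0.01  0.01  0.  ] F [-0.  -0.2  4.9] M [0.016 0.288 0.012] grip 63.1 0.0482
row [-0.0005, 0.0001, 0.0013, -0.0, -0.0, 0.0]
```

Emit:
carry_out:
  increments:
    - [[0,0,0.001,0,0,0],[0,0,0.002,0,0,0],[0,0,0.003,0,0,0],[0,0,0.003,0,0,0]]

```text
clock: 9.88
tcp_pos: [0.552, -0.2621, 0.1057]
orientation: [0.161, 0.272, 0.948, -0.046]
wrist_force: [-2.9, 1.8, 7.6]
finger_gap: 0.0485
grip_force: 63.7
```

```bash
python3 -c "
from h import *
rep(.00)"
```

```text
t 9.88 nest mm [-0.5  -0.05 -0.55] rot deg [-0.02  0.    0.  ] F [-0.7 -0.   8.3] M [-0.028  0.48   0.025] grip 63.7 0.0485
row [-0.0004, 0.0001, -0.0011, -0.0, -0.0, 0.0]
```

Emit:
carry_out:
  increments:
    - [[0,0,0.001,0,0,0],[0,0,0.002,0,0,0],[0,0,0.002,0,0,0],[0,0,0.002,0,0,0]]

```text
clock: 10.38
tcp_pos: [0.552, -0.2622, 0.1056]
orientation: [0.161, 0.272, 0.948, -0.046]
wrist_force: [-7.5, 4.7, 15.1]
finger_gap: 0.0483
grip_force: 64.8
```

```bash
python3 -c "
from h import *
rep(.00)"
```

```text
t 10.38 nest mm [-0.44 -0.05 -0.64] rot deg [-0.03 -0.02  0.01] F [-3.4  0.  17.2] M [-0.121  1.061  0.004] grip 64.8 0.0483
row [-0.0003, 0.0001, -0.0013, -0.0001, 0.0001, 0.0]
```

Emit:
carry_out:
  increments:
    - [[0.0004,0,0,0,0,0],[0.0008,0,0,0,0,0],[0.0008,0,0,0,0,0]]

```text
clock: 10.75
tcp_pos: [0.552, -0.2621, 0.1056]
orientation: [0.161, 0.272, 0.948, -0.047]
wrist_force: [-5.7, 4.0, 15.0]
finger_gap: 0.0483
grip_force: 64.6
```

```bash
python3 -c "
from h import *
rep(.00)"
```

```text
t 10.75 nest mm [-0.47 -0.03 -0.64] rot deg [-0.02 -0.06  0.01] F [-1.6  0.4 16.5] M [-0.124  0.912 -0.029] grip 64.6 0.0483
row [-0.0004, 0.0, -0.0013, -0.0001, 0.0002, 0.0]
```

Emit:
carry_out:
  increments:
    - [[0,0,0,0.0001,0.0004,0],[0,0,0,0.0002,0.0009,0],[0,0,0,0.0002,0.0009,0],[0,0,0,0.0002,0.0009,0]]

```text
clock: 11.25
tcp_pos: [0.5521, -0.2622, 0.1057]
orientation: [0.159, 0.272, 0.948, -0.046]
wrist_force: [-6.9, 3.1, 14.0]
finger_gap: 0.0481
grip_force: 64.6
```

```bash
python3 -c "
from h import *
rep(.00)"
```

```text
t 11.25 nest mm [-0.49 -0.06 -0.65] rot deg [-0.09  0.26  0.01] F [-2.5 -1.1 15.7] M [-0.072  0.781  0.006] grip 64.6 0.0481
row [-0.0002, 0.0, -0.0013, -0.0003, -0.0007, 0.0]
```

Emit:
carry_out:
  increments:
    - [[0,0,0,0,0.0004,0],[0.0003,0,0,0.0001,0.0009,0],[0.0003,0,0,0.0001,0.0009,0],[0.0003,0,0,0.0001,0.0009,0]]

```text
clock: 11.75
tcp_pos: [0.5521, -0.2621, 0.1057]
orientation: [0.156, 0.272, 0.948, -0.046]
wrist_force: [-6.4, 3.0, 13.4]
finger_gap: 0.0485
grip_force: 64.5
```

```bash
python3 -c "
from h import *
rep(.00)"
```

```text
t 11.75 nest mm [-0.58 -0.03 -0.64] rot deg [-0.12  0.57  0.01] F [-2.2 -0.9 14.9] M [-0.022  0.629 -0.036] grip 64.5 0.0485
row [-0.0002, -0.0, -0.0012, -0.0003, -0.0016, 0.0]
```

```bash
cat >> h.py <<'E'
def lid():
    c=cam('wrist'); s=env.get_state(); P=cloud(c); T=(P-s['tcp_pos'])@q2R(s['orientation'])
    def fit(q):
        A=np.c_[q[:,:2],np.ones(len(q))]; k=np.array([0,0,np.median(q[:,2])])
        for th in(.004,.003,.002,.002,.0015,.0015):
            ok=abs(A@k-q[:,2])<th; k=np.linalg.lstsq(A[ok],q[ok,2],rcond=None)[0]
        return k,ok.sum()
    k,n=fit(T[(abs(T[...,1])<.022)&(T[...,0]<.033)&(T[...,0]>-.025)&(T[...,2]>-.006)&(T[...,2]<.010)])
    g=T[(abs(T[...,1])<.046)&(abs(T[...,1])>.027)&(T[...,0]<.066)&(T[...,0]>.01)&(abs(T[...,2]-.027)<.006)]
    k2,n2=fit(g); print('lid',k.round(4),n,'plate',k2.round(4),n2,'gap@0 mm',round((k2[2]-k[2])*1000,2))
E
python3 - <<'E'
from h import *
for _ in range(3): lid()
rep(0)
E
```

```text
lid [ 0.0052 -0.0025  0.0035] 16320 plate [ 0.0062 -0.0028  0.027 ] 8459 gap@0 mm 23.5
lid [ 0.0053 -0.0019  0.0035] 16315 plate [ 0.0059 -0.0025  0.027 ] 8452 gap@0 mm 23.51
lid [ 0.0049 -0.0016  0.0035] 16289 plate [ 0.0059 -0.002   0.027 ] 8463 gap@0 mm 23.5
t 11.9 nest mm [-0.57 -0.04 -0.64] rot deg [-0.12  0.57  0.01] F [-1.1 -1.3 15.7] M [-0.014  0.671  0.04 ] grip 64.5 0.0484
row [-0.0001, -0.0, -0.0012, -0.0003, -0.0016, 0.0]
```

The lid-to-plate gap is 23.5 mm, which is the 8 + 15.5 mm expected, and the planes are parallel to about 0.001 rad. So it is flush. I'll firm up slightly and hold.

Emit:
carry_out:
  increments:
    - [[0.0001,0,0.0003,0,0,0],[0.0002,0,0.0006,0,0,0],[0.0002,0,0.0006,0,0,0],[0.0002,0,0.0006,0,0,0],[0.0002,0,0.0006,0,0,0]]

```text
clock: 12.52
tcp_pos: [0.5521, -0.2622, 0.1056]
orientation: [0.156, 0.272, 0.948, -0.046]
wrist_force: [-7.0, 4.9, 16.1]
finger_gap: 0.0484
grip_force: 64.8
```

```bash
python3 -c "
from h import *
rep(0);lid();lid();rep(0)"
```

```text
t 12.53 nest mm [-0.59 -0.06 -0.67] rot deg [-0.13  0.55  0.01] F [-2.7  0.4 18. ] M [-0.037  0.774 -0.076] grip 64.8 0.0484
row [-0.0002, 0.0, -0.0013, -0.0003, -0.0015, 0.0]
lid [ 0.0052 -0.0025  0.0035] 16277 plate [ 0.006  -0.0027  0.027 ] 8424 gap@0 mm 23.48
lid [ 0.0049 -0.0024  0.0035] 16292 plate [ 0.0062 -0.0027  0.0269] 8447 gap@0 mm 23.46
t 12.62 nest mm [-0.52 -0.04 -0.65] rot deg [-0.13  0.55  0.01] F [-2.4  0.8 18.4] M [-0.063  0.771 -0.011] grip 64.8 0.0481
row [-0.0001, -0.0, -0.0013, -0.0004, -0.0015, 0.0]
```

Emit:
carry_out:
  increments:
    - [[0,0,0,0,0,0],[0,0,0,0,0,0],[0,0,0,0,0,0],[0,0,0,0,0,0],[0,0,0,0,0,0]]

```text
clock: 13.25
tcp_pos: [0.5521, -0.2621, 0.1056]
orientation: [0.156, 0.272, 0.948, -0.046]
wrist_force: [-7.8, 3.2, 15.8]
finger_gap: 0.0482
grip_force: 64.8
```

Emit:
carry_out:
  increments:
    - [[0,0,0,0,0,0],[0,0,0,0,0,0],[0,0,0,0,0,0],[0,0,0,0,0,0],[0,0,0,0,0,0]]

```text
clock: 13.88
tcp_pos: [0.5521, -0.2622, 0.1056]
orientation: [0.156, 0.272, 0.948, -0.046]
wrist_force: [-6.8, 4.2, 15.9]
finger_gap: 0.0482
grip_force: 64.8
```

Emit:
carry_out:
  increments:
    - [[0,0,0,0,0,0],[0,0,0,0,0,0],[0,0,0,0,0,0],[0,0,0,0,0,0],[0,0,0,0,0,0]]

```text
clock: 14.5
tcp_pos: [0.5522, -0.2622, 0.1057]
orientation: [0.156, 0.272, 0.948, -0.046]
wrist_force: [-7.2, 4.1, 15.1]
finger_gap: 0.0488
grip_force: 64.8
```

Emit:
carry_out:
  increments:
    - [[0,0,0,0,0,0],[0,0,0,0,0,0],[0,0,0,0,0,0],[0,0,0,0,0,0],[0,0,0,0,0,0]]

```text
clock: 15.12
tcp_pos: [0.5521, -0.2622, 0.1057]
orientation: [0.156, 0.272, 0.948, -0.046]
wrist_force: [-6.9, 4.5, 16.2]
finger_gap: 0.0483
grip_force: 64.8
```

Emit:
carry_out:
  increments:
    - [[0,0,0,0,0,0],[0,0,0,0,0,0],[0,0,0,0,0,0],[0,0,0,0,0,0],[0,0,0,0,0,0]]

```text
clock: 15.75
tcp_pos: [0.5521, -0.2622, 0.1057]
orientation: [0.156, 0.272, 0.948, -0.046]
wrist_force: [-6.9, 5.2, 15.8]
finger_gap: 0.0479
grip_force: 64.8
```

Emit:
carry_out:
  increments:
    - [[0,0,0,0,0,0],[0,0,0,0,0,0],[0,0,0,0,0,0],[0,0,0,0,0,0],[0,0,0,0,0,0]]

```text
clock: 16.38
tcp_pos: [0.5521, -0.2621, 0.1056]
orientation: [0.156, 0.272, 0.948, -0.046]
wrist_force: [-7.7, 3.1, 16.2]
finger_gap: 0.0481
grip_force: 64.8
```

```bash
python3 - <<'E'
from h import *
lid();lid();rep(0)
c=cam('scene'); cv2.imwrite('pics/s6.png',cv2.resize(c['frame'][200:310,190:330],None,fx=5,fy=5,interpolation=cv2.INTER_CUBIC))
E
```

```text
lid [ 0.0047 -0.0021  0.0035] 16282 plate [ 0.006  -0.0023  0.027 ] 8452 gap@0 mm 23.47
lid [ 0.0049 -0.0022  0.0035] 16299 plate [ 0.0059 -0.0026  0.027 ] 8466 gap@0 mm 23.49
t 16.48 nest mm [-0.59 -0.03 -0.67] rot deg [-0.12  0.55  0.01] F [-2.9 -0.  18.1] M [-0.035  0.751 -0.059] grip 64.8 0.0485
row [-0.0002, -0.0, -0.0013, -0.0003, -0.0015, 0.0]
```

View pics/s6.png

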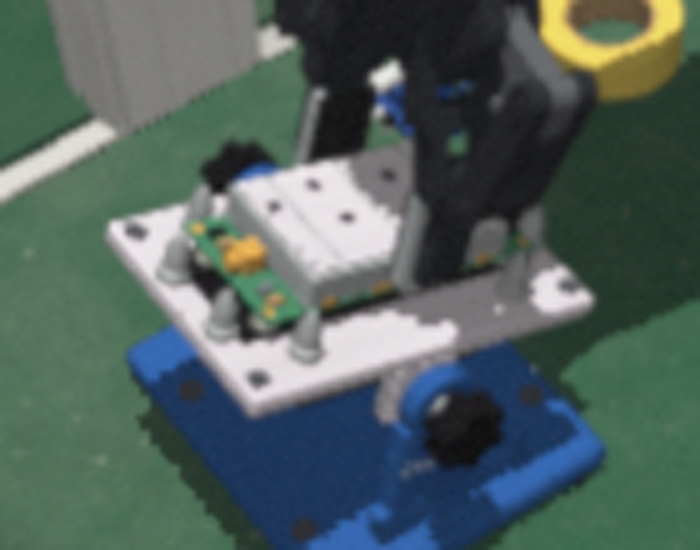

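The picture shows the module seated inside all the posts, jack uphill at (240,250), with the stage unmoved. It has been held flush at about 18 N for over 4 s.

```bash
python3 -c "
from h import *
print(env.hand_in())"
```

```text
the job is handed in; nothing more can be done
None
```

The radio module is seated lid up and jack uphill on the stand; it was pressed flush at about 18 N for over 4 s and handed in at about 16.5 s, still held. The lid-to-plate gap measured 23.5 mm, as expected for a full seat; probe travel could not be read directly.

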